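# Park the index plunger, draw out the sample carriage and load its pellets

### The arm

A 6-joint arm with a two-finger parallel gripper is mounted at the origin on a cart in front of the work surface, level with it; the furniture and walls round the work are solid. World frame = base frame: x ahead of the robot, y to its left, z up, the work surface at z = 0. Lengths are in m, angles in rad, forces in N, time in s.
With the tool pointing down it reaches from about 0.35 to 0.85 m from the base axis. Payload 8.1 kg.
Tool frame: the origin (TCP) lies at the very end of the fingers, on their centre line; the grasp point (between the pads) lies 19 mm behind it; z points along the fingers, y is the line along which they close (so a half turn about z gives the same grasp; the last joint's range is limited). The gripper opens to 93 mm and grips with 3 to 60 N. Pads are 15 mm wide; open, the fingers measure 128 mm over their backs; the gripper's body (75 mm by 188 mm) begins 65 mm behind the grasp point.
Start: joints at [1.02, 0.13, 1.488, -0, 1.523, -0.085], TCP at [0.269, 0.536, 0.219] pointing down, gripper open.
Joint ranges: [-2.96, 2.96], [-0.89, 2.26], [0.02, 2.5], [-1.34, 4.48], [0, 2.73], [-2.66, 2.66]. Speed limits (rad/s): [2.39, 2.39, 2.79, 3.14, 3.14, 3.14].

### API

Orientations are given as a rotation vector (axis times angle).
In Python, from bench import manip gives the robot as it stands.
- The arm moves only by the shell command python3 -m jog 'ROWS' [FORCE]. ROWS is JSON, a list that holds one entry, the list of rows, each a list of 7 numbers: the opening, from 0 (shut) to 1 (fully open), then the shift along the tool's x, y, z in mm, then the turn, a rotation vector about the tool's x, y, z in degrees. In form: [[[claw, x, y, z, ax, ay, az], ...]]. A call has 1 to 12 rows; each row shifts and turns the commanded pose from where the row before left it, along the tool's axes as they then stand; what a row does not reach is not made up. A row lasts 1/12 s, in which the tool goes at most 41.7 mm and 7.16 degrees, less where a joint would pass 70% of its speed; a pose out of reach is approached as far as the arm can. A call is refused whole if a number of a shift passes 41.7 or a number of a turn 7.16, either way. A call with a gripper value outside its range is refused whole. The fingers move at their own pace and stop on an object; FORCE is the grip in N (left out, the last holds). Time passes only in rows, so rows that do not move let the fingers close. It gives the time, the measured TCP pose, the force, the opening and the grip force at its end, in the units of the state.
- manip.get_state(): the state, without advancing time (a new reading comes with each control period).
- manip.capture(name): name is "scene" or "side" or "wrist"; returns the picture (480x640x3 uint8, red, green, blue); there is no depth.
- manip.get_calibration(name): a dict with "camera_matrix" (3x3 intrinsics, pixels), "xyz" and "orientation" of the camera in the world. Camera axes: x right, y down, z forward; pixel columns grow to the right and rows downward; lengths in m; the calibration is good to about 2 mm. A picture is of the moment at which its call begins: read the wrist's pose just before it. get_calibration takes no time and is no camera call; for the wrist camera it gives the pose at the moment of the call.
- manip.job_done(): hands the job in; it is judged then, once.
The state is a dict: "time_s": time; "q": joint angles; "qd": joint speeds; "joint_efforts": joint torques, N m; "ee_pos": TCP position; "tcp_rot": TCP orientation; "ft_force": force on the tool from outside, world axes, zero at the start; "wrist_torque": the same for the moment, N m; "width": finger opening in m; "grip_force": force on a finger pad.
Only numpy, scipy, OpenCV 4.12 (cv2) and the standard library are available. Lean on these libraries where they do the work, as an engineer would, in place of code of your own. Each camera call takes 0.05 s, during which the arm holds its last target. There are 200 camera calls.

### The job

Load the bench analyser's sample carriage: pull up the sprung T-handle plunger that pins the carriage and twist it into a rest notch so that it stays up by itself, then draw the carriage out all the way to its stop. Then lay the two pressed pellets from the steel tray flat in the two empty wells, one in each, leaving the pellet that is already in the third well; knock nothing else about.

Things in the scene. Friction and masses are not known exactly. Their poses are not given: they have to be found in the camera images.
- analyser: Fixed bench analyser: aluminium base plate (top at 16 mm) with a white head on its rear part. Origin on the worktop below the head's front mouth. +x runs from the mouth into the head; the carriage is drawn out along -x; yaw within 0.25 rad of the world axes. Head: x 0 to 120, y -104 to 120 mm, 92 mm high; base plate x -190 to 120 mm.
- carriage (a joint): Travel of the sample carriage (m): 0 = home under the head, 0.13 = fully drawn out along the analyser's -x against its stop. About 1.5 N of friction; stays where it is left. At home the plunger pins it (1.5 mm of play).
- pull_handle (a point): Middle of the grip bar of the carriage's upright steel pull handle, 66 mm above the worktop: bar 10 mm thick, along the analyser's y, 60 mm long between its two posts, 33 mm of free space below it. At home 64 mm in front of the mouth. Moves with the carriage.
- t_handle (a point): Middle of the plunger's black T-bar, 50 mm long, 14 mm wide and high, on a vertical stem at analyser x -55, y +85 mm. The point's x axis runs along the bar. Seated, the bar lies along the analyser's x, its middle 82 mm above the worktop. The steel collar below it (30 mm wide) reaches up to 59 mm: keep fingertips above 61 mm.
- plunger_lift (a joint): How far the plunger is pulled up (m): 0 = seated, pin 7.5 mm deep in the carriage; end stop at 0.018. A spring pulls down with 7 N seated, 11 N at 0.014. A cross pin in a deep channel of the collar blocks twisting until the lift exceeds 0.012; let go over a rest notch it rests at about 0.0095.
- plunger_twist (a joint): Twist of the T-handle (rad), positive anticlockwise from above: 0 = bar along the analyser's x, over the deep channel. Rest notches at +1.05 and -1.05 (60 degrees either way, either will do; about 0.2 rad of play); end stops at 1.15 either way.
- well_a (a point): Centre of a pellet lying flat in well a, furthest from the plunger (analyser y -64 mm), empty at the start. Round well 32 mm wide, 9 mm deep in a grey block on the carriage; block top at 43 mm, well floor at 34 mm, this point at 42 mm above the worktop. Moves with the carriage: home 60 mm behind the head's mouth, drawn out 70 mm in front of it.
- well_b (a point): The same for the middle well (analyser y -12 mm), empty at the start.
- well_c (a point): The same for the well nearest the plunger (analyser y +40 mm); it holds pellet_0 at the start.
- pellet_0_mid (a point): Centre of the pellet already in well c: a plain stone-grey pressed disc 26 mm in diameter and 16 mm thick, about 18 g.
- pellet_1_mid (a point): Centre of a loose pellet of the same kind (26 mm in diameter, 16 mm thick, centre 8 mm above its underside) lying flat in the shallow steel tray right of the analyser (tray 170 x 110 mm, floor 2.5 mm, rim 7 mm high, fixed).
- pellet_2_mid (a point): Centre of the other loose pellet in the tray, the same in all respects.
- beaker: Bystander: empty glass beaker 54 mm wide, 70 mm high, right of the analyser; origin at the centre of its underside.
- tweezers: Bystander: steel tweezers 122 mm long lying near the front edge; origin at the middle of the underside.
- petri_dish: Bystander: petri dish 61 mm wide, 14 mm high, at the front left; origin at the centre of its underside.
Mind the look-alikes: they are no part of the job. Leave any blue or purple look-alike of the part that bears pellet_1_mid alone. Leave any pink or red look-alike of the part that bears pellet_2_mid alone.

How it is judged:
By the outcome, as a careful person would: the job done as asked, in the order asked, and still so for the second after the job is handed in, with the robot touching nothing.
It also fails if it takes over 72 s, if anything falls off the work surface, if the arm or the gripper's body presses on something with over 40 N, if the wrist force passes 120 N, or if a joint passes its speed limit or range.

## Working session

There is one attempt and no reset: what is moved stays moved. The work goes in short steps, Python scripts to look and compute and a shell command to move; the robot and the scene stay as the last step left them, time stands still between calls to the robot, and variables do not carry over. Pictures are saved under pics/ and viewed, at most 10 in all, crops included, and the job is handed in when it is done.

```bash
mkdir -p pics
python3 - <<'E'
from bench import manip
import cv2,numpy as np
s=manip.get_state();print({k:np.round(v,3).tolist() for k,v in s.items()})
ims=[]
for n in ("scene","side","wrist"):
    c=manip.get_calibration(n);print(n,{k:np.round(v,4).tolist() for k,v in c.items()})
    im=manip.capture(n);cv2.imwrite(f"pics/{n}0.png",im[:,:,::-1])
E
```

```text
{'time_s': 0.0, 'q': [1.02, 0.131, 1.489, 0.0, 1.523, -0.085], 'qd': [0.001, 0.001, -0.0, 0.001, -0.001, 0.003], 'joint_efforts': [-0.0, -55.984, -49.176, 0.077, 0.036, -0.0], 'ee_pos': [0.269, 0.536, 0.218], 'tcp_rot': [-0.725, -3.056, 0.003], 'ft_force': [0.492, 0.061, 0.282], 'wrist_torque': [-0.06, -0.024, -0.03], 'grip_force': 0.0, 'width': 0.093}
scene {'camera_matrix': [[476.1829, 0.0, 317.5208], [0.0, 476.1829, 236.101], [0.0, 0.0, 1.0]], 'xyz': [-0.1582, 0.756, 0.6741], 'orientation': [-0.8412, 2.2972, -1.3122]}
side {'camera_matrix': [[495.6482, 0.0, 324.8469], [0.0, 495.6482, 240.9404], [0.0, 0.0, 1.0]], 'xyz': [0.3172, -0.8605, 0.5563], 'orientation': [-2.0308, 0.2615, -0.164]}
wrist {'camera_matrix': [[413.7644, 0.0, 319.0555], [0.0, 413.7644, 240.0615], [0.0, 0.0, 1.0]], 'xyz': [0.1943, 0.5738, 0.3835], 'orientation': [2.4462, 1.5073, 0.2277]}
```

View pics/scene0.png

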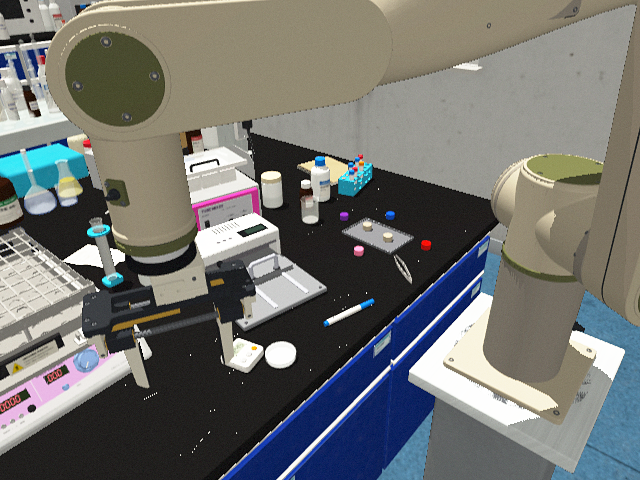

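View pics/side0.png

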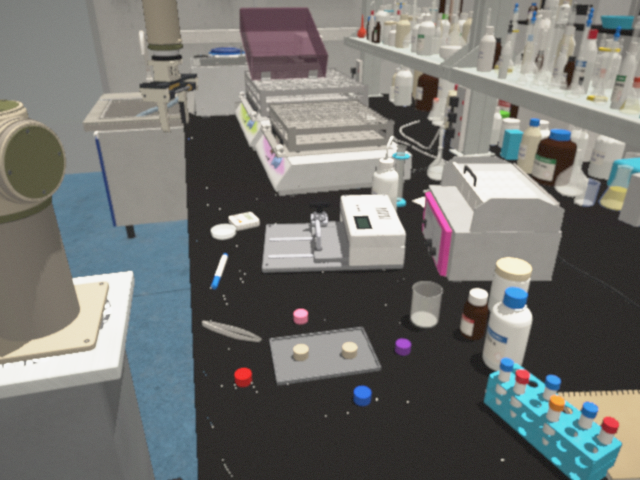

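The side view shows the analyser at (335,235), with the carriage handle at about (318,225). The tray holds two beige-grey pellets at (301,352) and (349,350). The loose pink (300,316), red (243,377), blue (362,396) and purple (403,346) discs are look-alikes outside the tray. The plain grey pellets fit the description, so I'll confirm them in an enlarged crop.

Run:
```python
import cv2,numpy as np
a=cv2.imread("pics/side0.png");b=cv2.imread("pics/scene0.png")
f=lambda i,x,y,w,h,k:cv2.resize(i[y:y+h,x:x+w],None,fx=k,fy=k,interpolation=cv2.INTER_CUBIC)
cv2.imwrite("pics/c1.png",np.hstack([f(a,255,185,160,95,2.5)*1,f(b,215,205,160,95,2.5)]))
top=f(a,250,190,160,90,5)
cv2.imwrite("pics/c1.png",np.vstack([f(a,250,190,160,85,5)[:425],np.hstack([f(b,220,240,110,85,2),f(a,260,315,145,85,2),np.zeros((170,290,3),np.uint8)])]))
```

```text
(no output)
```

View pics/c1.png

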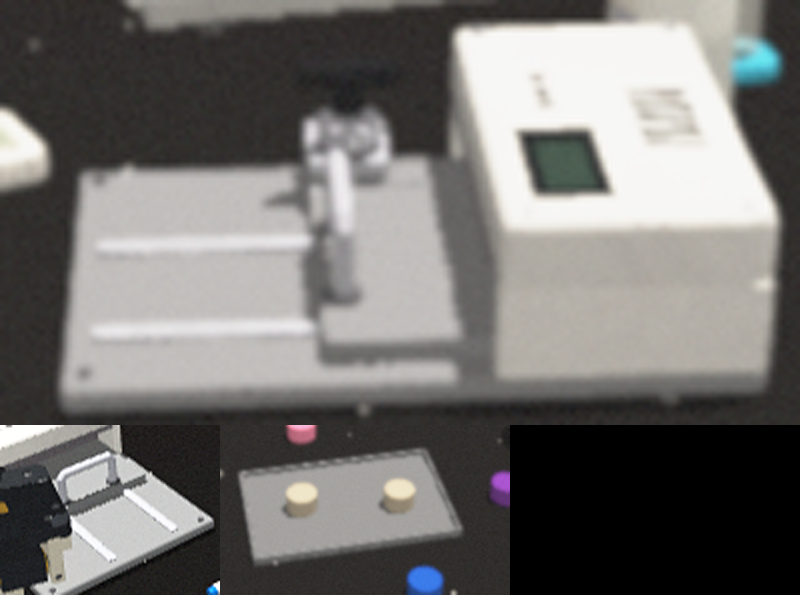

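The crop confirms that the tray holds two plain beige-grey pellets, with tops at side-image (300.5,348.5) and (349.5,346.5). The coloured discs all lie outside it. Black T-bar is at about (320,205). Head-top corners are at (350,236), (405,234), (341,195.6) and (388,195.4).

```bash
cat > h.py <<'E'
from bench import manip
import numpy as np,cv2
from scipy.spatial.transform import Rotation as R
from scipy.optimize import least_squares
def ray(n,uv,z,c=None):
    c=c or manip.get_calibration(n);K=np.array(c["camera_matrix"])
    d=R.from_rotvec(c["orientation"]).apply(np.linalg.inv(K)@[*uv,1]);o=np.array(c["xyz"])
    return o+d*(z-o[2])/d[2]
def proj(n,P,c=None):
    c=c or manip.get_calibration(n);K=np.array(c["camera_matrix"])
    p=R.from_rotvec(c["orientation"]).inv().apply(np.atleast_2d(P)-c["xyz"])@K.T
    return p[:,:2]/p[:,2:]
def A(pose,l):
    l=np.atleast_2d(l);x,y,t=pose;c,s=np.cos(t),np.sin(t)
    return np.c_[x+c*l[:,0]-s*l[:,1],y+s*l[:,0]+c*l[:,1],l[:,2]]
def st():
    s=manip.get_state();m=R.from_rotvec(s["tcp_rot"]).as_matrix()
    print("t",round(s["time_s"],2),"p",np.round(s["ee_pos"],4),"toolx",m[:,0].round(3),"tooly",m[:,1].round(3),"toolz",m[:,2].round(3),"F",np.round(s["ft_force"],1),"w",round(s["width"],4),"g",round(s["grip_force"],1),"q6",np.round(s["q"][5],2));return s,m
def go(target,phi=None):
    """needed shift in tool axes mm and turn about tool z (deg) so that tool x (mod 180) lies at world angle phi"""
    s,m=st();d=m.T@(np.array(target)-s["ee_pos"])*1000
    print("shift mm",d.round(1))
    if phi is not None:
        a=np.arctan2(m[1,0],m[0,0]);e=(phi-a+np.pi/2)%np.pi-np.pi/2
        print("turn about tool z deg (tool z down => minus)",round(-np.degrees(e),1))
E
python3 - <<'E'
from h import *
L=np.array([[0,-104,92],[120,-104,92],[0,120,92],[120,120,92],[-55,85,89]])/1e3
U=np.array([[350,236],[405,234],[341,195.6],[388,195.4],[320,204]])
c=manip.get_calibration("side")
f=lambda p:(proj("side",A(p,L),c)-U).ravel()
r=least_squares(f,[.6,.1,0],loss="soft_l1");print(r.x.round(4),f(r.x).round(1))
for uv in [(262.4,269.6),(266.4,224.4)]:print(ray("side",uv,.016,c).round(3))
for uv in [(300.5,348.5),(349.5,346.5)]:print("pel",ray("side",uv,.0185,c).round(4))
p=r.x
for n,l in dict(t=[-55,85,82],pull=[-64,0,66],a=[-70,-64,42],b=[-70,-12,42]).items():print(n,A(p,np.array(l)/1e3)[0].round(4))
go(A(p,np.array([[-.055,.085,.25]]))[0],p[2])
E
```

```text
[ 0.6274  0.1286 -0.2044] [-0.5 -0.2  1.1  0.6 -0.2  0.3  0.4 -0.3 -0.6 -1.2]
[0.424 0.063 0.016]
[0.467 0.288 0.016]
pel [ 0.4467 -0.2161  0.0185]
pel [ 0.5276 -0.2318  0.0185]
t [0.5908 0.223  0.082 ]
pull [0.5647 0.1416 0.066 ]
a [0.5458 0.0801 0.042 ]
b [0.5564 0.131  0.042 ]
t 0.15 p [0.2692 0.5357 0.2178] toolx [-0.893  0.449  0.   ] tooly [ 0.449  0.893 -0.001] toolz [-0.001 -0.001 -1.   ] F [-0.4  0.8 -0.5] w 0.093 g 0.0 q6 -0.09
shift mm [-427.7 -135.1  -32. ]
turn about tool z deg (tool z down => minus) -15.0
```

```bash
python3 -m jog '[[[0.45,-35.6,-11.3,0,0,0,0],[0.45,-35.6,-11.3,0,0,0,0],[0.45,-35.6,-11.3,0,0,0,0],[0.45,-35.6,-11.3,0,0,0,0],[0.45,-35.6,-11.3,0,0,0,0],[0.45,-35.6,-11.3,0,0,0,0],[0.45,-35.6,-11.3,0,0,0,0],[0.45,-35.6,-11.3,0,0,0,0],[0.45,-35.6,-11.3,0,0,0,0],[0.45,-35.6,-11.3,0,0,0,0],[0.45,-35.6,-11.3,0,0,0,0],[0.45,-35.6,-11.3,0,0,0,0]]]' 25; python3 -m jog '[[[0.45,0,0,0,0,0,-5],[0.45,0,0,0,0,0,-5],[0.45,0,0,0,0,0,-5],[0.45,0,0,0,0,0,0],[0.45,0,0,0,0,0,0]]]'
python3 - <<'E'
from h import *
go([.5908,.223,.12],-.2044)
c=manip.get_calibration("wrist");im=manip.capture("wrist")[:,:,::-1]
cv2.imwrite("pics/w1.png",im)
p=[.6274,.1286,-.2044]
print({k:proj("wrist",A(p,np.array(l)/1e3),c)[0].round(0) for k,l in dict(t=[-55,85,89],t1=[-80,85,89],pull=[-64,0,71],pl=[-64,30,71],corner=[0,120,92],cR=[0,-104,92],fl=[-190,120,16],fr=[-190,-104,16]).items()})
print(c)
E
```

```text
time_s: 1.15
ee_pos: [0.5911, 0.2215, 0.2183]
tcp_rot: [-0.725, -3.056, 0.0]
ft_force: [0.3, 0.7, 0.0]
width: 0.0421
grip_force: 0.0
time_s: 1.57
ee_pos: [0.5901, 0.223, 0.2182]
tcp_rot: [-0.324, -3.124, 0.0]
ft_force: [0.9, -0.8, -0.3]
width: 0.0419
grip_force: 0.0
t 1.57 p [0.5901 0.223  0.2182] toolx [-0.979  0.205  0.001] tooly [ 0.205  0.979 -0.   ] toolz [-0.001 -0.    -1.   ] F [ 0.9 -0.8 -0.3] w 0.0419 g 0.0 q6 -1.08
shift mm [-0.8  0.2 98.2]
turn about tool z deg (tool z down => minus) -0.1
{'t': array([319., 230.]), 't1': array([319., 197.]), 'pull': array([210., 213.]), 'pl': array([248., 213.]), 'corner': array([365., 299.]), 'cR': array([ 76., 300.]), 'fl': array([362.,  46.]), 'fr': array([87., 47.])}
{'camera_matrix': array([[413.76441598,   0.        , 319.05545019],
       [  0.        , 413.76441598, 240.0615492 ],
       [  0.        ,   0.        ,   1.        ]]), 'xyz': array([0.50804242, 0.24052444, 0.38411694]), 'orientation': array([2.24649402, 1.82273569, 0.27717278])}
```

View pics/w1.png

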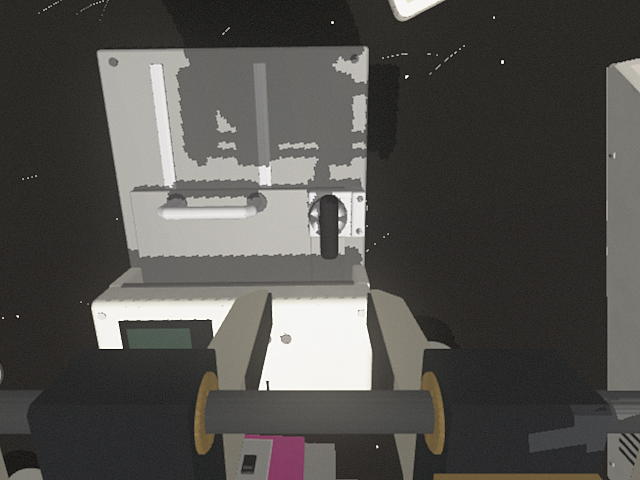

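The wrist view shows the T-bar top centre at (329,227), the pull bar at (208,212) running from 160 to 255, and the front plate corners at (367,47) and (98,49). Everything sits about 10 px right of prediction, so I'll refit.

Run:
```python
from h import *
L=np.array([[-55,85,89],[-64,-12,71],[-190,120,16],[-190,-104,16]])/1e3
U=np.array([[329,227],[208,212],[368,46],[97,47]])
c=dict(camera_matrix=[[413.76441598,0,319.05545],[0,413.76441598,240.06155],[0,0,1]],xyz=[0.50804242,0.24052444,0.38411694],orientation=[2.24649402,1.82273569,0.27717278])
f=lambda p:(proj("wrist",A(p,L),c)-U).ravel()
r=least_squares(f,[.6,.1,-.2],loss="soft_l1");p=r.x;print(p.round(4),f(p).round(1))
print(ray("",U[0],.089,c),ray("",U[1],.071,c))
t=A(p,[[-.055,.085,.0]])[0];print(t)
t[2]=.066;go(t,p[2])
```

```text
[ 0.6287  0.137  -0.1985] [ 1.3  2.  -3.2  0.6  3.  -2.  -1.4 -0.2]
[0.58984015 0.23054768 0.089     ] [0.56363588 0.14039648 0.071     ]
[0.59150486 0.23117665 0.        ]
t 1.62 p [0.59   0.2231 0.2183] toolx [-0.979  0.205  0.   ] tooly [ 0.205  0.979 -0.   ] toolz [-0. -0. -1.] F [-0.4 -0.1 -0.1] w 0.0416 g 0.0 q6 -1.08
shift mm [  0.2   8.2 152.3]
turn about tool z deg (tool z down => minus) -0.5
```

```bash
python3 -m jog '[[[0.45,0,7.5,20,0,0,0],[0.45,0,0,30,0,0,0],[0.45,0,0,30,0,0,0],[0.45,0,0,25,0,0,0],[0.45,0,0,20,0,0,0],[0.45,0,0,15,0,0,0],[0.45,0,0,10.5,0,0,0],[0.45,0,0,0,0,0,0]]]'; python3 -m jog '[[[0,0,0,0,0,0,0],[0,0,0,0,0,0,0],[0,0,0,0,0,0,0],[0,0,0,0,0,0,0],[0,0,0,0,0,0,0]]]' 40; python3 -c "
from h import *
st()"
```

```text
time_s: 2.28
ee_pos: [0.5897, 0.23, 0.0651]
tcp_rot: [-0.321, -3.121, 0.003]
ft_force: [-0.4, -0.6, 0.7]
width: 0.0419
grip_force: 0.0
time_s: 2.7
ee_pos: [0.5925, 0.2301, 0.0694]
tcp_rot: [0.32, 3.124, -0.0]
ft_force: [-2.7, -7.8, 10.2]
width: 0.0138
grip_force: 40.1
t 2.7 p [0.5925 0.2301 0.0694] toolx [-0.979  0.203 -0.002] tooly [ 0.203  0.979 -0.   ] toolz [ 0.002 -0.    -1.   ] F [-2.7 -7.8 10.2] w 0.0138 g 40.1 q6 -1.08
```

```bash
python3 -m jog '[[[0,0,0,-4,0,0,0],[0,0,0,-4,0,0,0],[0,0,0,-4,0,0,0],[0,0,0,-3,0,0,0],[0,0,0,0,0,0,0],[0,0,0,0,0,0,0]]]'; python3 -c "
from h import *
st()"
```

```text
time_s: 3.2
ee_pos: [0.5922, 0.23, 0.0824]
tcp_rot: [0.321, 3.124, -0.0]
ft_force: [6.8, -0.2, -10.2]
width: 0.0136
grip_force: 39.9
t 3.2 p [0.5922 0.23   0.0824] toolx [-0.979  0.203 -0.001] tooly [ 0.203  0.979 -0.   ] toolz [ 0.001 -0.    -1.   ] F [  6.8  -0.2 -10.2] w 0.0136 g 39.9 q6 -1.08
```

```bash
python3 -m jog '[[[0,0,0,-2,0,0,0],[0,0,0,0,0,0,3],[0,0,0,0,0,0,6],[0,0,0,0,0,0,7],[0,0,0,0,0,0,7],[0,0,0,0,0,0,7],[0,0,0,0,0,0,7],[0,0,0,0,0,0,7],[0,0,0,0,0,0,7],[0,0,0,0,0,0,6],[0,0,0,0,0,0,3],[0,0,0,0,0,0,0]]]'; python3 -c "
from h import *
s,m=st();print(np.degrees(np.arctan2(m[1,0],m[0,0])),s['wrist_torque'])"
```

```text
time_s: 4.2
ee_pos: [0.5922, 0.2299, 0.0841]
tcp_rot: [1.845, 2.542, -0.0]
ft_force: [7.2, 0.3, -11.1]
width: 0.0132
grip_force: 39.9
t 4.2 p [0.5922 0.2299 0.0841] toolx [-0.31   0.951 -0.001] tooly [0.951 0.31  0.   ] toolz [ 0.001 -0.001 -1.   ] F [  7.2   0.3 -11.1] w 0.0132 g 39.9 q6 -0.03
108.06750676427407 [-0.13281856 -1.42995244 -0.05266236]
```

```bash
python3 -m jog '[[[0,0,0,3,0,0,0],[0,0,0,2.5,0,0,0],[0,0,0,0,0,0,0],[0.45,0,0,0,0,0,0],[0.45,0,0,0,0,0,0],[0.45,0,0,0,0,0,0],[0.45,0,0,-10,0,0,0],[0.45,0,0,-25,0,0,0],[0.45,0,0,-35,0,0,0],[0.45,0,0,-35,0,0,0],[0.45,0,0,-20,0,0,0],[0.45,0,0,0,0,0,0]]]'
python3 - <<'E'
from h import *
s,m=st()
c=manip.get_calibration("wrist");cv2.imwrite("pics/w2.png",manip.capture("wrist")[:,:,::-1]);print(c["xyz"],c["orientation"])
cv2.imwrite("pics/s2.png",manip.capture("side")[:,:,::-1])
go([.565,.1395,.05],-.2)
E
```

```text
time_s: 5.2
ee_pos: [0.5949, 0.2316, 0.2133]
tcp_rot: [1.835, 2.541, 0.014]
ft_force: [0.4, 0.4, 1.8]
width: 0.0418
grip_force: 0.0
t 5.2 p [0.5949 0.2316 0.2133] toolx [-0.314  0.949 -0.   ] tooly [0.949 0.314 0.011] toolz [ 0.011  0.003 -1.   ] F [0.4 0.4 1.8] w 0.0418 g 0.0 q6 -0.03
[0.5666493  0.31086952 0.37907533] [2.80594282 0.44889084 0.08431122]
t 5.3 p [0.5927 0.2308 0.2071] toolx [-0.314  0.949 -0.   ] tooly [0.949 0.314 0.004] toolz [ 0.004  0.001 -1.   ] F [ 0.5  0.4 -0.6] w 0.0418 g 0.0 q6 -0.03
shift mm [-78.  -55.6 156.9]
turn about tool z deg (tool z down => minus) -60.2
```

View pics/w2.png

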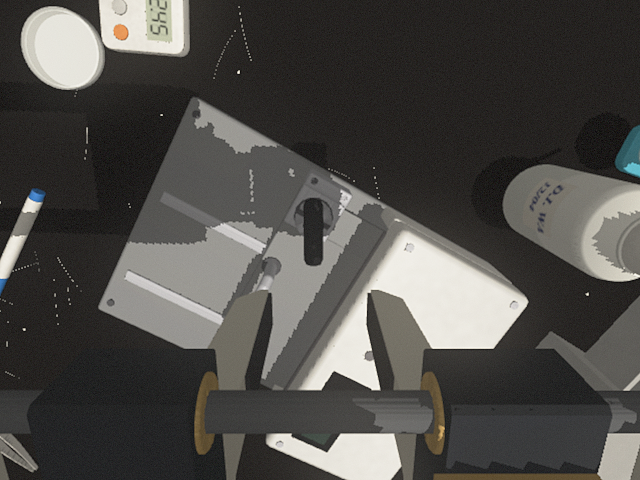

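The bar still sits at about 60° after release (T at (314,232), vertical in the picture). Next is the pull handle, gripping along the analyser's x.

```bash
python3 -m jog '[[[0.42,0,0,0,0,0,6],[0.42,0,0,0,0,0,6],[0.42,0,0,0,0,0,6],[0.42,0,0,0,0,0,6],[0.42,0,0,0,0,0,5.6],[0.42,0,0,0,0,0,0]]]'; python3 -c "
from h import *
go([.564,.138,.05],-.2+np.pi/2)"
```

```text
time_s: 5.8
ee_pos: [0.5907, 0.2302, 0.2027]
tcp_rot: [-2.433, -1.986, 0.005]
ft_force: [0.1, -0.7, -0.8]
width: 0.0392
grip_force: 0.0
t 5.8 p [0.5907 0.2302 0.2027] toolx [ 0.2    0.98  -0.001] tooly [ 0.98  -0.2   -0.003] toolz [-0.003 -0.001 -1.   ] F [ 0.1 -0.7 -0.8] w 0.0392 g 0.0 q6 0.49
shift mm [-95.4  -7.3 152.9]
turn about tool z deg (tool z down => minus) -0.1
```

```bash
python3 -m jog '[[[0.42,-32,-2.4,0,0,0,0],[0.42,-32,-2.4,0,0,0,0],[0.42,-31.4,-2.5,20,0,0,0],[0.42,0,0,35,0,0,0],[0.42,0,0,35,0,0,0],[0.42,0,0,30,0,0,0],[0.42,0,0,20,0,0,0],[0.42,0,0,13,0,0,0],[0.42,0,0,0,0,0,0]]]'; python3 -m jog '[[[0,0,0,0,0,0,0],[0,0,0,0,0,0,0],[0,0,0,0,0,0,0],[0,0,0,0,0,0,0],[0,0,0,0,0,0,0]]]' 30; python3 -c "
from h import *
st()"
```

```text
time_s: 6.55
ee_pos: [0.5626, 0.1378, 0.0473]
tcp_rot: [-2.424, -1.992, 0.01]
ft_force: [-0.0, -0.2, -0.9]
width: 0.039
grip_force: 0.0
time_s: 6.97
ee_pos: [0.5658, 0.1388, 0.053]
tcp_rot: [-2.428, -1.992, -0.0]
ft_force: [-16.6, 3.1, 12.6]
width: 0.0104
grip_force: 8.1
t 6.97 p [0.5658 0.1388 0.053 ] toolx [0.195 0.981 0.001] tooly [ 0.981 -0.195 -0.   ] toolz [-0.     0.001 -1.   ] F [-16.6   3.1  12.6] w 0.0104 g 8.1 q6 0.35
```

```bash
python3 -m jog '[[[0,0,-3,0,0,0,0],[0,0,-7,0,0,0,0],[0,0,-10,0,0,0,0],[0,0,-10,0,0,0,0],[0,0,0,0,0,0,0]]]'; python3 -c "
from h import *
st()"
```

```text
time_s: 7.38
ee_pos: [0.536, 0.1446, 0.0529]
tcp_rot: [2.428, 1.992, 0.002]
ft_force: [-2.2, -0.2, 5.6]
width: 0.0092
grip_force: 30.0
t 7.38 p [0.536  0.1446 0.0529] toolx [0.195 0.981 0.   ] tooly [ 0.981 -0.195  0.001] toolz [ 0.001  0.    -1.   ] F [-2.2 -0.2  5.6] w 0.0092 g 30.0 q6 0.37
```

```bash
python3 -m jog '[[[0,0,-12,0,0,0,0],[0,0,-16,0,0,0,0],[0,0,-16,0,0,0,0],[0,0,-16,0,0,0,0],[0,0,-15,0,0,0,0],[0,0,-10,0,0,0,0],[0,0,-6,0,0,0,0],[0,0,-4,0,0,0,0],[0,0,-3,0,0,0,0],[0,0,-2,0,0,0,0],[0,0,-1,0,0,0,0],[0,0,0,0,0,0,0]]]'; python3 -c "
from h import *
st()"
```

```text
time_s: 8.38
ee_pos: [0.4381, 0.1638, 0.0529]
tcp_rot: [2.428, 1.991, 0.003]
ft_force: [-0.4, -1.9, 6.9]
width: 0.009
grip_force: 30.0
t 8.38 p [0.4381 0.1638 0.0529] toolx [0.196 0.981 0.   ] tooly [ 0.981 -0.196  0.002] toolz [ 0.002 -0.    -1.   ] F [-0.4 -1.9  6.9] w 0.009 g 30.0 q6 0.45
```

```bash
python3 -m jog '[[[0,0,-1,0,0,0,0],[0,0,-1,0,0,0,0],[0,0,-1,0,0,0,0],[0,0,-1,0,0,0,0],[0,0,0,0,0,0,0],[0,0,0,0,0,0,0]]]'; python3 -c "
from h import *
st()"
```

```text
time_s: 8.88
ee_pos: [0.4376, 0.164, 0.053]
tcp_rot: [2.424, 1.988, 0.011]
ft_force: [18.1, -4.6, -8.5]
width: 0.0087
grip_force: 30.0
t 8.88 p [0.4376 0.164  0.053 ] toolx [0.196 0.981 0.001] tooly [ 0.981 -0.196  0.009] toolz [ 0.009 -0.001 -1.   ] F [18.1 -4.6 -8.5] w 0.0087 g 30.0 q6 0.45
```

Force rises to 18 N with no motion, so the carriage is at its stop. Ease off, release, rise, and look at the wells.

```bash
python3 -m jog '[[[0,0,1.5,0,0,0,0],[0,0,1.5,0,0,0,0],[0.42,0,0,0,0,0,0],[0.42,0,0,0,0,0,0],[0.42,0,0,0,0,0,0],[0.42,0,0,-10,0,0,0],[0.42,0,0,-30,0,0,0],[0.42,0,0,-35,0,0,0],[0.42,0,0,-40,0,0,0],[0.42,-25,30,-25,0,0,0],[0.42,-35,20,0,0,0,0],[0.42,0,0,0,0,0,0]]]'
python3 - <<'E'
from h import *
s,m=st()
print(m[:,0]@0.*0 if 0 else "")
c=manip.get_calibration("wrist");im=manip.capture("wrist")[:,:,::-1];cv2.imwrite("pics/w3.png",im)
print(c["xyz"].tolist(),c["orientation"].tolist())
# predictions from T at (.592,.230), yaw -.197
th=-.197;o=np.array([.592,.230])-A([0,0,th],[[-.055,.085,0]])[0,:2];print(o)
for n,l in dict(a=[-70,-64,43],b=[-70,-12,43],c=[-70,40,43],t=[-55,85,98]).items():
    P=A([*o,th],np.array(l)/1e3);print(n,P[0].round(4),proj("wrist",P,c)[0].round(0))
E
```

```text
time_s: 9.88
ee_pos: [0.4743, 0.0939, 0.1923]
tcp_rot: [2.428, 1.985, 0.005]
ft_force: [0.1, 1.1, 0.1]
width: 0.0393
grip_force: 0.0
t 9.88 p [0.4743 0.0939 0.1923] toolx [ 0.199  0.98  -0.001] tooly [ 0.98  -0.199  0.006] toolz [ 0.006 -0.002 -1.   ] F [0.1 1.1 0.1] w 0.0393 g 0.0 q6 0.29

[0.48993255823492243, 0.17670371089892184, 0.35807832948988105] [2.8224703440141967, -0.28572893364806723, -0.03582204080616742]
[0.6292993 0.135879 ]
a [0.5481 0.0868 0.043 ] [413. 212.]
b [0.5583 0.1378 0.043 ] [417. 144.]
c [0.5685 0.1888 0.043 ] [422.  69.]
t [0.592 0.23  0.098] [480. -29.]
```

View pics/w3.png

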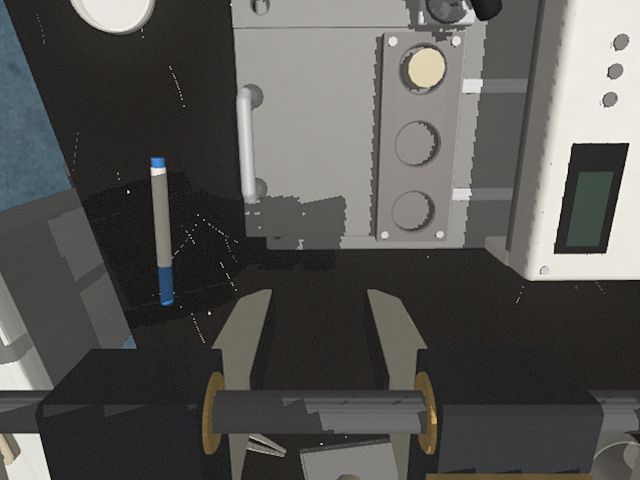

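Both wells are empty and match prediction: a at (413,211), b at (417,143). Pellet_0 is in c at (424,69), and the block is fully in front of the mouth. Next I'll go to the tray.

```bash
python3 -m jog '[[[0.5,-34.3,8.4,0,0,0,0],[0.5,-34.3,8.4,0,0,0,0],[0.5,-34.3,8.4,0,0,0,0],[0.5,-34.3,8.4,0,0,0,0],[0.5,-34.3,8.4,0,0,0,0],[0.5,-34.3,8.4,0,0,0,0],[0.5,-34.3,8.4,0,0,0,0],[0.5,-34.3,8.4,0,0,0,0],[0.5,-34.3,8.4,0,0,0,0],[0.5,0,0,0,0,0,0],[0.5,0,0,0,0,0,0]]]'
python3 - <<'E'
from h import *
s,m=st()
c=manip.get_calibration("wrist");im=manip.capture("wrist")[:,:,::-1];cv2.imwrite("pics/w4.png",im)
print(c["xyz"].tolist(),c["orientation"].tolist())
for P in [[.4467,-.2161,.0185],[.5276,-.2318,.0185]]:print(proj("wrist",P,c)[0].round(0))
E
```

```text
time_s: 10.85
ee_pos: [0.4843, -0.2192, 0.1883]
tcp_rot: [-2.43, -1.988, 0.001]
ft_force: [-0.8, 0.9, 0.3]
width: 0.0466
grip_force: 0.0
t 10.85 p [ 0.4843 -0.2192  0.1883] toolx [0.198 0.98  0.001] tooly [ 0.98  -0.198 -0.002] toolz [-0.002  0.001 -1.   ] F [-0.8  0.9  0.3] w 0.0466 g 0.0 q6 -0.32
[0.5011000347689559, -0.1370082770951263, 0.35425726379440114] [2.825479468179599, -0.283572471870131, -0.04658611740295391]
[275. 221.]
[373. 220.]
```

View pics/w4.png

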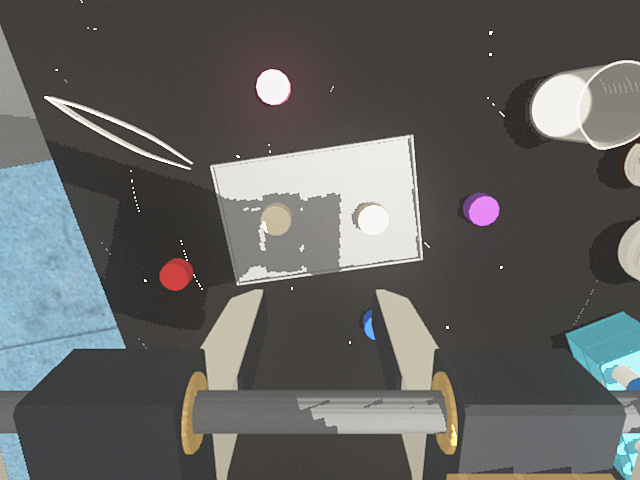

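Plain pellets are at (275,219) and (373,219) in the tray. The coloured discs — red (176,275), purple (483,210), blue (375,323) and the pink one, washed out at (273,87) — are all outside it.

Run:
```python
from h import *
c=dict(camera_matrix=[[413.76441598,0,319.05545],[0,413.76441598,240.06155],[0,0,1]],xyz=[0.5011000347689559, -0.1370082770951263, 0.35425726379440114],orientation=[2.825479468179599, -0.283572471870131, -0.04658611740295391])
for u in [(275.5,218.5),(373.5,218)]:
    p=ray("",u,.0185,c);print(p.round(4));p[2]=.0105;go(p,-.197+np.pi/2)
```

```text
[ 0.4475 -0.2141  0.0185]
t 10.9 p [ 0.4845 -0.2181  0.1884] toolx [0.197 0.98  0.001] tooly [ 0.98  -0.197 -0.002] toolz [-0.001  0.002 -1.   ] F [-0.3  0.8 -0.3] w 0.0465 g 0.0 q6 -0.32
shift mm [ -3.6 -36.8 178. ]
turn about tool z deg (tool z down => minus) -0.1
[ 0.5279 -0.2299  0.0185]
t 10.9 p [ 0.4845 -0.2181  0.1884] toolx [0.197 0.98  0.001] tooly [ 0.98  -0.197 -0.002] toolz [-0.001  0.002 -1.   ] F [-0.3  0.8 -0.3] w 0.0465 g 0.0 q6 -0.32
shift mm [ -3.3  45.2 177.8]
turn about tool z deg (tool z down => minus) -0.1
```

```bash
python3 -m jog '[[[0.5,-3.3,23,15,0,0,0],[0.5,0,22,30,0,0,0],[0.5,0,0,37,0,0,0],[0.5,0,0,35,0,0,0],[0.5,0,0,25,0,0,0],[0.5,0,0,15,0,0,0],[0.5,0,0,8,0,0,0],[0.5,0,0,0,0,0,0],[0.5,0,0,0,0,0,0],[0.5,0,0,0,0,0,0]]]'; python3 -c "
from h import *
go([.5279,-.2299,.0105])"
```

```text
time_s: 11.73
ee_pos: [0.5298, -0.231, 0.026]
tcp_rot: [2.426, 1.992, 0.002]
ft_force: [-0.0, -0.5, 0.5]
width: 0.0467
grip_force: 0.0
t 11.73 p [ 0.5298 -0.231   0.026 ] toolx [ 0.195  0.981 -0.001] tooly [ 0.981 -0.195  0.003] toolz [ 0.002 -0.001 -1.   ] F [-0.  -0.5  0.5] w 0.0467 g 0.0 q6 -0.3
shift mm [ 0.7 -2.1 15.5]
```

```bash
python3 -m jog '[[[0.5,0.5,-2,7,0,0,0],[0.5,0,0,6,0,0,0],[0.5,0,0,2.5,0,0,0],[0.5,0,0,0,0,0,0],[0.5,0,0,0,0,0,0],[0,0,0,0,0,0,0],[0,0,0,0,0,0,0],[0,0,0,0,0,0,0],[0,0,0,0,0,0,0],[0,0,0,0,0,0,0]]]' 12; python3 -c "
from h import *
st()"
```

```text
time_s: 12.57
ee_pos: [0.5268, -0.2302, 0.0088]
tcp_rot: [2.429, 1.992, 0.0]
ft_force: [-0.0, 0.2, 0.3]
width: 0.0244
grip_force: 12.0
t 12.57 p [ 0.5268 -0.2302  0.0088] toolx [ 0.196  0.981 -0.   ] tooly [ 0.981 -0.196  0.   ] toolz [ 0. -0. -1.] F [-0.   0.2  0.3] w 0.0244 g 12.0 q6 -0.3
```

```bash
python3 -m jog '[[[0,0,0,-5,0,0,0],[0,0,0,-15,0,0,0],[0,0,0,-30,0,0,0],[0,0,0,-30,0,0,0],[0,0,0,-30,0,0,0],[0,0,0,-10,0,0,0],[0,0,0,0,0,0,0]]]'
python3 - <<'E'
from h import *
s,m=st()
c=manip.get_calibration("wrist");im=manip.capture("wrist")[:,:,::-1]
cv2.imwrite("pics/w5.png",cv2.resize(im[180:420,180:460],None,fx=2.5,fy=2.5))
p=s["ee_pos"];print(proj("wrist",[p,p+np.array([0,0,.0085])],c).round(0))
go([.548,.087,.13])
go([.5583,.1378,.13])
E
```

```text
time_s: 13.15
ee_pos: [0.529, -0.2314, 0.133]
tcp_rot: [2.424, 1.988, 0.004]
ft_force: [0.1, 1.2, -0.4]
width: 0.0247
grip_force: 12.0
t 13.15 p [ 0.529  -0.2314  0.133 ] toolx [ 0.196  0.981 -0.002] tooly [ 0.981 -0.196  0.007] toolz [ 0.006 -0.003 -1.   ] F [ 0.1  1.2 -0.4] w 0.0247 g 12.0 q6 -0.3
[[320. 309.]
 [320. 318.]]
t 13.2 p [ 0.5277 -0.2307  0.1301] toolx [ 0.196  0.981 -0.001] tooly [ 0.981 -0.196  0.003] toolz [ 0.003 -0.002 -1.   ] F [ 0.2 -0.  -0.3] w 0.0243 g 12.0 q6 -0.3
shift mm [ 3.155e+02 -4.220e+01 -3.000e-01]
t 13.2 p [ 0.5277 -0.2307  0.1301] toolx [ 0.196  0.981 -0.001] tooly [ 0.981 -0.196  0.003] toolz [ 0.003 -0.002 -1.   ] F [ 0.2 -0.  -0.3] w 0.0243 g 12.0 q6 -0.3
shift mm [367.3 -42.1  -0.4]
```

View pics/w5.png

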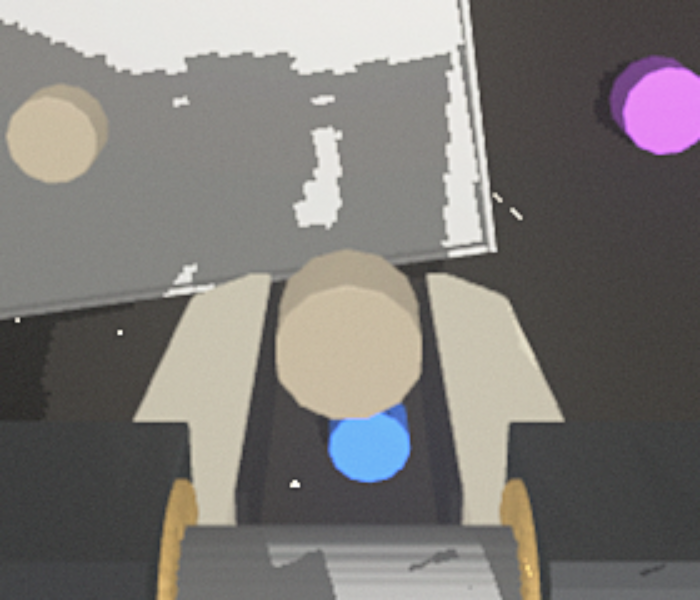

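The pellet is held flat and centred (top at (319,321), predicted (320,319)). Carry it to well a.

```bash
python3 -m jog '[[[0,20,-2.7,0,0,0,0],[0,35,-4.7,0,0,0,0],[0,35,-4.7,0,0,0,0],[0,35,-4.7,0,0,0,0],[0,35,-4.7,0,0,0,0],[0,35,-4.7,0,0,0,0],[0,35,-4.7,0,0,0,0],[0,35,-4.7,0,0,0,0],[0,30,-4,0,0,0,0],[0,20.5,-2.6,0,0,0,0],[0,0,0,0,0,0,0],[0,0,0,0,0,0,0]]]';python3 -m jog '[[[0,0,0,0,0,0,0],[0,0,0,0,0,0,0]]]'; python3 -c "
from h import *
go([.548,.087,.060])"
```

```text
time_s: 14.2
ee_pos: [0.5454, 0.0884, 0.126]
tcp_rot: [-2.425, -1.994, 0.005]
ft_force: [0.4, -0.0, 0.4]
width: 0.0242
grip_force: 12.0
time_s: 14.37
ee_pos: [0.5464, 0.0864, 0.1275]
tcp_rot: [-2.43, -1.99, 0.003]
ft_force: [0.9, 0.0, -0.2]
width: 0.0244
grip_force: 12.0
t 14.37 p [0.5464 0.0864 0.1275] toolx [ 0.197  0.98  -0.001] tooly [ 0.98  -0.197 -0.002] toolz [-0.002 -0.001 -1.   ] F [ 0.9  0.  -0.2] w 0.0244 g 12.0 q6 0.26
shift mm [ 1.   1.6 67.5]
```

```bash
python3 -m jog '[[[0,1,1.6,15,0,0,0],[0,0,0,25,0,0,0],[0,0,0,18,0,0,0],[0,0,0,9.5,0,0,0],[0,0,0,0,0,0,0],[0,0,0,0,0,0,0],[0,0,0,0,0,0,0],[0,0,0,0,0,0,0]]]'; python3 -c "
from h import *
go([.548,.087,.0455])"
```

```text
time_s: 15.03
ee_pos: [0.55, 0.0881, 0.0628]
tcp_rot: [2.428, 1.991, 0.003]
ft_force: [-0.0, 0.3, -1.0]
width: 0.0247
grip_force: 12.0
t 15.03 p [0.55   0.0881 0.0628] toolx [0.196 0.981 0.001] tooly [ 0.981 -0.196  0.003] toolz [ 0.003  0.    -1.   ] F [-0.   0.3 -1. ] w 0.0247 g 12.0 q6 0.26
shift mm [-1.5 -1.8 17.3]
```

```bash
python3 -m jog '[[[0,-1,-1,0,0,0,0],[0,0,0,0,0,0,0],[0,0,0,0,0,0,0],[0,0,0,0,0,0,0]]]'; python3 -m jog '[[[0,0,0,0,0,0,0]]]';python3 -m jog '[[[0,0,0,0,0,0,0]]]'
```

```text
time_s: 15.37
ee_pos: [0.5478, 0.0875, 0.0614]
tcp_rot: [2.429, 1.992, 0.001]
ft_force: [-0.2, -0.2, 0.4]
width: 0.0245
grip_force: 12.0
time_s: 15.45
ee_pos: [0.5476, 0.0875, 0.0612]
tcp_rot: [2.429, 1.992, 0.0]
ft_force: [-0.6, -1.0, -0.6]
width: 0.0244
grip_force: 12.0
time_s: 15.53
ee_pos: [0.5476, 0.0875, 0.0611]
tcp_rot: [-2.429, -1.992, -0.0]
ft_force: [0.6, 0.2, -0.4]
width: 0.0237
grip_force: 12.0
```

```bash
python3 -m jog '[[[0,0,0,6,0,0,0],[0,0,0,4,0,0,0],[0,0,0,3,0,0,0],[0,0,0,3,0,0,0],[0,0,0,0,0,0,0],[0,0,0,0,0,0,0],[0,0,0,0,0,0,0]]]'
```

```text
time_s: 16.12
ee_pos: [0.5477, 0.0874, 0.0452]
tcp_rot: [2.429, 1.992, 0.0]
ft_force: [-0.8, 0.8, 0.2]
width: 0.0246
grip_force: 12.0
```

```bash
python3 -m jog '[[[0,0,0,0.8,0,0,0],[0,0,0,0,0,0,0],[0.35,0,0,0,0,0,0],[0.35,0,0,0,0,0,0],[0.45,0,0,0,0,0,0],[0.45,0,0,0,0,0,0],[0.45,0,0,-10,0,0,0],[0.45,0,0,-25,0,0,0],[0.45,0,0,-35,0,0,0],[0.45,0,0,-30,0,0,0],[0.45,0,0,0,0,0,0],[0.45,0,0,0,0,0,0]]]'
python3 - <<'E'
from h import *
s,m=st()
c=manip.get_calibration("wrist");im=manip.capture("wrist")[:,:,::-1]
cv2.imwrite("pics/w6.png",im)
for n,l in dict(a=[.548,.0868],b=[.5583,.1378]).items():print(n,proj("wrist",[[*l,.050],[*l,.043]],c).round(1))
go([.4475,-.2141,.13])
E
```

```text
time_s: 17.12
ee_pos: [0.5497, 0.0876, 0.148]
tcp_rot: [2.426, 1.99, 0.008]
ft_force: [0.5, -0.0, 0.1]
width: 0.0418
grip_force: 0.0
t 17.12 p [0.5497 0.0876 0.148 ] toolx [0.196 0.981 0.002] tooly [ 0.981 -0.196  0.006] toolz [ 0.006  0.    -1.   ] F [ 0.5 -0.   0.1] w 0.0418 g 0.0 q6 0.26
a [[316.4 243.6]
 [316.4 240.5]]
b [[316.4 165.3]
 [316.4 163.9]]
t 17.17 p [0.5483 0.0875 0.1457] toolx [0.196 0.981 0.001] tooly [ 0.981 -0.196  0.002] toolz [ 0.002  0.    -1.   ] F [ 0.5 -0.5 -0.8] w 0.0419 g 0.0 q6 0.26
shift mm [-315.5  -39.9   15.4]
```

View pics/w6.png

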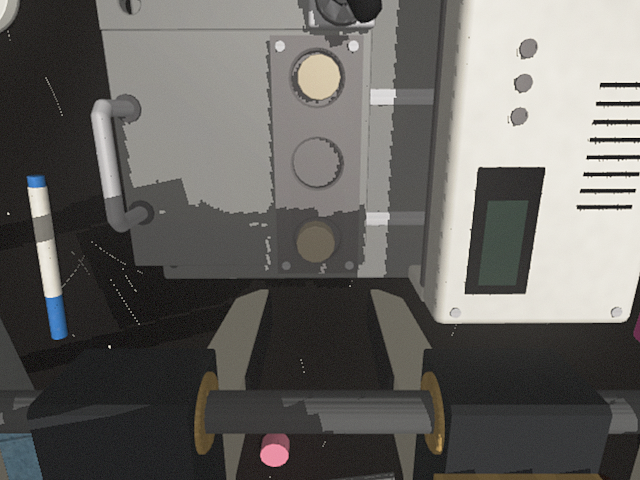

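Pellet sits flat in well a at (315,242), well b is at (318,162), and pellet_0 is undisturbed at (320,77). Now the second pellet.

```bash
python3 -m jog '[[[0.5,-20,-2.5,0,0,0,0],[0.5,-35,-4.4,0,0,0,0],[0.5,-35,-4.4,0,0,0,0],[0.5,-35,-4.4,0,0,0,0],[0.5,-35,-4.4,0,0,0,0],[0.5,-35,-4.4,0,0,0,0],[0.5,-35,-4.4,0,0,0,0],[0.5,-35,-4.4,0,0,0,0],[0.5,-30,-4,0,0,0,0],[0.5,-20.5,-2.6,0,0,0,0],[0.5,0,0,0,0,0,0],[0.5,0,0,0,0,0,0]]]';python3 -m jog '[[[0.5,0,0,30,0,0,0],[0.5,0,0,35,0,0,0],[0.5,0,0,30,0,0,0],[0.5,0,0,15,0,0,0],[0.5,0,0,5,0,0,0],[0.5,0,0,0,0,0,0],[0.5,0,0,0,0,0,0],[0.5,0,0,0,0,0,0],[0.5,0,0,0,0,0,0],[0.5,0,0,0,0,0,0]]]'; python3 -c "
from h import *
go([.4475,-.2141,.0095],-.197+np.pi/2)"
```

```text
time_s: 18.17
ee_pos: [0.4455, -0.2144, 0.1429]
tcp_rot: [-2.43, -1.987, 0.001]
ft_force: [0.9, 1.0, -0.3]
width: 0.0463
grip_force: 0.0
time_s: 19.0
ee_pos: [0.4478, -0.2147, 0.0307]
tcp_rot: [2.427, 1.991, 0.001]
ft_force: [0.2, 0.2, 1.1]
width: 0.0469
grip_force: 0.0
t 19.0 p [ 0.4478 -0.2147  0.0307] toolx [ 0.196  0.981 -0.001] tooly [ 0.981 -0.196  0.002] toolz [ 0.002 -0.001 -1.   ] F [0.2 0.2 1.1] w 0.0469 g 0.0 q6 -0.35
shift mm [ 0.5 -0.4 21.2]
turn about tool z deg (tool z down => minus) 0.0
```

```bash
python3 -m jog '[[[0.5,0.5,0,10,0,0,0],[0.5,0,0,7,0,0,0],[0.5,0,0,4,0,0,0],[0.5,0,0,0,0,0,0],[0.5,0,0,0,0,0,0],[0,0,0,0,0,0,0],[0,0,0,0,0,0,0],[0,0,0,0,0,0,0],[0,0,0,0,0,0,0],[0,0,0,0,0,0,0]]]'; python3 -m jog '[[[0,0,0,-5,0,0,0],[0,0,0,-15,0,0,0],[0,0,0,-30,0,0,0],[0,0,0,-35,0,0,0],[0,0,0,-25,0,0,0],[0,0,0,-10,0,0,0],[0,0,0,0,0,0,0],[0,0,0,0,0,0,0],[0,0,0,0,0,0,0]]]'; python3 -c "
from h import *
go([.559,.1382,.13])"
```

```text
time_s: 19.83
ee_pos: [0.447, -0.2138, 0.0086]
tcp_rot: [2.429, 1.992, 0.0]
ft_force: [0.5, -0.9, 1.5]
width: 0.0246
grip_force: 12.0
time_s: 20.58
ee_pos: [0.4457, -0.213, 0.1262]
tcp_rot: [-2.427, -1.99, 0.002]
ft_force: [-0.8, 0.3, -0.4]
width: 0.0244
grip_force: 12.0
t 20.58 p [ 0.4457 -0.213   0.1262] toolx [0.196 0.981 0.001] tooly [ 0.981 -0.196 -0.003] toolz [-0.003  0.002 -1.   ] F [-0.8  0.3 -0.4] w 0.0244 g 12.0 q6 -0.35
shift mm [366.6  42.4  -3.5]
```

```bash
python3 -m jog '[[[0,20,2.2,0,0,0,0],[0,35,3.9,0,0,0,0],[0,35,3.9,0,0,0,0],[0,35,3.9,0,0,0,0],[0,35,3.9,0,0,0,0],[0,35,3.9,0,0,0,0],[0,35,3.9,0,0,0,0],[0,35,3.9,0,0,0,0],[0,35,3.9,0,0,0,0],[0,35,3.9,0,0,0,0],[0,20,2.3,0,0,0,0],[0,12,1.4,0,0,0,0]]]';python3 -m jog '[[[0,0,0,15,0,0,0],[0,0,0,25,0,0,0],[0,0,0,18,0,0,0],[0,0,0,8,0,0,0],[0,0,0,0,0,0,0],[0,0,0,0,0,0,0],[0,0,0,0,0,0,0],[0,0,0,0,0,0,0],[0,0,0,0,0,0,0],[0,0,0,0,0,0,0]]]'; python3 -c "
from h import *
go([.559,.1382,.045])"
```

```text
time_s: 21.58
ee_pos: [0.5576, 0.1406, 0.1255]
tcp_rot: [-2.425, -1.993, 0.005]
ft_force: [-1.0, -0.7, -0.2]
width: 0.0244
grip_force: 12.0
time_s: 22.42
ee_pos: [0.5596, 0.1382, 0.0634]
tcp_rot: [2.428, 1.992, 0.002]
ft_force: [0.3, -0.6, -0.2]
width: 0.0246
grip_force: 12.0
t 22.42 p [0.5596 0.1382 0.0634] toolx [0.196 0.981 0.001] tooly [ 0.981 -0.196  0.002] toolz [ 0.002  0.    -1.   ] F [ 0.3 -0.6 -0.2] w 0.0246 g 12.0 q6 0.35
shift mm [-0.2 -0.6 18.4]
```

```bash
python3 -m jog '[[[0,0,0,6,0,0,0],[0,0,0,5,0,0,0],[0,0,0,3,0,0,0],[0,0,0,2.5,0,0,0],[0,0,0,0,0,0,0],[0,0,0,0,0,0,0],[0,0,0,0,0,0,0],[0,0,0,0,0,0,0]]]'
```

```text
time_s: 23.08
ee_pos: [0.5591, 0.1383, 0.0461]
tcp_rot: [2.429, 1.992, 0.001]
ft_force: [-0.4, 0.5, 0.5]
width: 0.0245
grip_force: 12.0
```

Final approach, release and retreat to a clear height, then one check picture.

```bash
python3 -m jog '[[[0,0,0,1.5,0,0,0],[0,0,0,0,0,0,0],[0.35,0,0,0,0,0,0],[0.35,0,0,0,0,0,0],[0.45,0,0,0,0,0,0],[0.45,0,0,0,0,0,0],[0.45,0,0,-10,0,0,0],[0.45,0,0,-25,0,0,0],[0.45,0,0,-35,0,0,0],[0.45,0,0,-35,0,0,0],[0.45,0,0,-30,0,0,0],[0.45,-30,0,0,0,0,0]]]'; python3 -m jog '[[[0.45,-30,0,0,0,0,0],[0.45,0,0,0,0,0,0],[0.45,0,0,0,0,0,0]]]'
python3 - <<'E'
from h import *
w=manip.capture("wrist")[:,:,::-1];s=manip.capture("side")[:,:,::-1]
cv2.imwrite("pics/f.png",np.hstack([cv2.resize(w[0:300,160:560],(400,300)),cv2.resize(s[185:275,250:370],(400,300),interpolation=cv2.INTER_CUBIC)]))
E
```

```text
time_s: 24.08
ee_pos: [0.5574, 0.1125, 0.1887]
tcp_rot: [2.422, 1.993, 0.019]
ft_force: [2.6, -1.0, 1.6]
width: 0.0416
grip_force: 0.0
time_s: 24.33
ee_pos: [0.5472, 0.0783, 0.1804]
tcp_rot: [2.431, 1.989, 0.002]
ft_force: [1.0, 0.5, -0.9]
width: 0.0421
grip_force: 0.0
```

View pics/f.png

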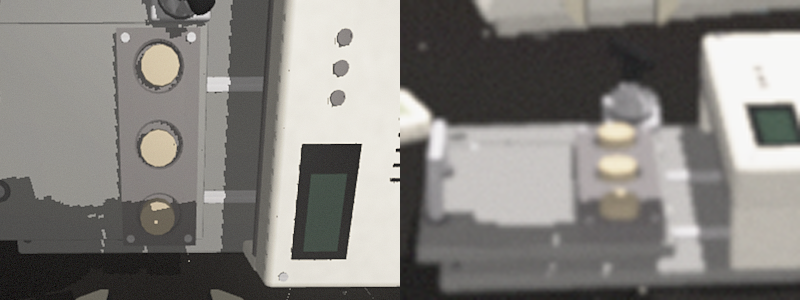

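The picture shows all three wells filled flat at (159,65), (158,148) and (157,216). The carriage is out, and the T-handle is up and twisted at (630,55) in the side crop.

```bash
python3 -c "
from bench import manip
print(manip.job_done())"
```

```text
the job is handed in; nothing more can be done
None
```

I handed the job in at about 24.5 s: the plunger is resting up in its notch, the carriage is out at its stop, and the two tray pellets lie flat in wells a and b with pellet_0 still in well c; the hand-in gave no verdict.

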